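Tug the lock-box lid, free its catch if caught, hold it open

TASK

A colleague needs both hands to pick a lock cylinder out of the green steel lock box: without touching the black slide catch in front first, tug the lid up by its steel bar handle to learn whether the catch holds it, and if it is caught, slide the catch's knob fully to the other (left) end of its slot. Then swing the lid up about halfway to upright (around 45 degrees) by the bar and finish while still holding the bar, keeping the lid steady there: the lid falls shut when let go. Do not knock the loose things lying round the box.

Things in the scene. Friction and masses are not known exactly. Their poses are not given: they have to be found in the camera images.
- lock_box: Green steel box fixed to the desk, 200 (x) x 220 (y) x 65 mm high, with a closed hinged lid (top at 71 mm). Origin under the middle of the box on the desk; own x points from its front (robot side) to its back, y to the left, z up. A catch housing, 42 mm deep x 130 mm wide x 55 mm high, stands against the middle of its front (x from -141 to -99 mm). It is turned up to 0.25 rad either way.
- pull_bar (a point): Middle of the straight round steel bar handle on top of the lid near its front, 10 mm thick, 110 mm long along the box's y (parallel to the hinge), on two 8 mm posts 47 mm either side of its middle, so 94 mm apart. With the lid shut the point lies 62 mm in front of the box's origin and 117 mm above the desk, with 41 mm free between the bar's underside and the lid. It turns with the lid; a grip across its thickness may let it roll between the pads.
- lid_hinge (a point): Point on the hinge line of the lid, in the middle of the back edge of the box (box frame x = +103 mm, y = 0, z = 67 mm). The hinge line runs along the box's y. The bar's middle is 165 mm in front of this line and 50 mm above it when the lid is shut.
- lid (a joint): Lid angle in rad: 0 shut, grows as the front edge rises, stop at 1.35. The lid weighs about 0.3 kg and falls shut when released. If it is caught it rises only about 0.03 rad (5 mm at the bar) and then stands firm against a pull; if not caught it swings up freely, under 4 N at the bar.
- catch_knob (a point): Middle (15 mm above its foot) of the black upright knob of the slide catch, 12 mm across at the waist, 15 mm at foot and head, 30 mm tall, standing on the housing in front of the lid; its foot is 56 mm above the desk, its centre 122 mm in front of the box's origin (19 mm in front of the edge of the lid). It slides along the box's y.
- catch (a joint): Travel of the slide catch in m: 0 at the right end of its slot (box y = -15 mm), 0.030 at the left end (box y = +15 mm). It starts at the right end. It stays where it is left and needs about 2 N to slide. Nothing outside shows which end is the caught one: either the right end holds the lid (then the left end frees it), or the lid is already free at the right end (then the left end would catch it).
- fob_mid (a point): Centre of a loose black car-key fob, 63x51x13 mm, lying in front of the box, to its left; leave alone.
- padlock_mid (a point): Centre of a loose brass padlock, 50x57x13 mm, lying behind the box; leave alone.
- cutter_mid (a point): Centre of a loose toothed cutter wheel, 60 mm across and 10 mm thick, lying behind the box; leave alone.
- pen_mid (a point): Centre of a loose black and white marker pen, 135 mm long, 17 mm thick, lying left of the box; leave alone.

How it is judged:
By the outcome, as a careful person would: the job done as asked, in the order asked, and still so for the second after the job is handed in, while the arm keeps its last pose, push and grip.
It also fails if it takes over 46 s, if anything falls off the work surface, if the arm or the gripper's body presses on something with over 40 N, if the wrist force passes 120 N, or if a joint passes its speed limit or range.

ROBOT

A 6-joint arm with a two-finger parallel gripper is mounted at the origin on a cart in front of the work surface, level with it; the furniture and walls round the work are solid. World frame = base frame: x ahead of the robot, y to its left, z up, the work surface at z = 0. Lengths are in m, angles in rad, forces in N, time in s.
With the tool pointing down it reaches from about 0.375 to 0.75 m from the base axis. Payload 9 kg.
Tool frame: the origin (TCP) lies on the centre line of the jaws, within the pads' length; the fingertips stand 19 mm ahead of it and the grasp point (between the pads) is the TCP; x points along the fingers, y is the direction in which the jaws open and shut, and the axes are right-handed (so a half turn about x gives the same grasp; the last joint's range is limited). The gripper opens to 85 mm and grips with 20 to 120 N. Pads are 22 mm wide; open, the fingers measure 114 mm over their backs; the gripper's body (76 mm by 85 mm) begins 54 mm behind the grasp point. The pads swing forward as they close: fully open they stand 13 mm farther back than shut.
Start: joints at [1.031, 0.104, 0.097, 1.564, 0, 1.353], TCP at [0.19, 0.569, 0.228] pointing down, gripper open.
Joint ranges: [-2.99, 2.99], [-0.84, 1.86], [-1.1, 1.16], [-1.84, 2.11], [-1.51, 1.56], [-3.14, 3.14]. Speed limits (rad/s): [2.22, 2.22, 2.57, 3.14, 3.14, 3.14].

INTERFACE

Orientations are given as a 3x3 rotation matrix whose columns are the frame's x, y, z axes.
In Python, from rig import robot gives the robot as it stands. The module is installed in compiled form; this text tells all that it offers.
- The arm moves only by the tool step_arm, never from a script. Its argument "series" is text: rows parted by semicolons, each of 7 numbers parted by spaces: the shift along the tool's x, y, z in cm, then the turn, a rotation vector about the tool's x, y, z in degrees, then the opening, from 0 (shut) to 1 (fully open). In form: dx dy dz ax ay az claw; .... A call has 1 to 5 rows; each row is the pose to reach, as a shift and turn from the pose commanded when the call began, along the tool's axes at that moment; what a row does not reach only later rows make up. A row lasts 1/10 s, in which the tool goes at most 50 mm and 8.59 degrees, less where a joint would pass 70% of its speed; a pose out of reach is approached as far as the arm can. A call with a gripper value outside its range is refused whole. The fingers move at their own pace and stop on an object; the grip force is fixed at half the most. Time passes only in rows, so rows that repeat a pose let the fingers close. It gives the time, the measured TCP pose, the force and the opening at its end, in the units of the state.
- robot.sense(): the state, without advancing time (a new reading comes with each control period).
- robot.snapshot(name): name is "scene" or "top" or "wrist"; returns (picture, depth): 480x640x3 uint8, blue, green, red; 480x640 float32, m along the optical axis (not along the pixel's ray), 0 where there is no reading.
- robot.camera_info(name): a dict with "camera_matrix" (3x3 intrinsics, pixels), "world_to_cam" (4x4, takes a point from world to camera coordinates). Camera axes: x right, y up, looking along -z (the intrinsics and any distortion apply to the point x, -y, -z); pixel columns grow to the right and rows downward; lengths in m; the calibration is good to about 2 mm. The wrist camera is an equidistant fisheye: a pixel r from the principal point sees the ray r / f radians off the axis. A picture is of the moment at which its call begins: read the wrist's pose just before it. camera_info takes no time and is no camera call; for the wrist camera it gives the pose at the moment of the call.
- robot.close_job(): hands the job in, once; it reports no verdict.
The state is a dict: "t": time; "qpos": joint angles; "qd": joint speeds; "effort": joint torques, N m; "tool_pos": TCP position; "eef_rot": TCP orientation; "wrist_force": force on the tool from outside, world axes, zero at the start; "wrist_torque": the same for the moment, N m; "finger_gap": finger opening in m.
Only numpy, scipy, OpenCV 4.12 (cv2) and the standard library are available. Lean on these libraries where they do the work, as an engineer would, in place of code of your own. Each camera call takes 0.05 s, during which the arm holds its last target.

## Working session

There is one attempt and no reset: what is moved stays moved. The work goes in short steps, Python scripts to look and compute and a tool call to move; the robot and the scene stay as the last step left them, time stands still between calls to the robot, and variables do not carry over. Pictures are saved under pics/ and viewed, and the job is handed in when it is done.

Besides the shell and the picture viewer there is one more tool, called after "Request:" as name(argument=value, ...) on one line, values as JSON. step_arm: Moves the arm, as the interface text tells. Its arguments: {"type":"object","properties":{"series":{"type":"string"}},"required":["series"]}

```bash
mkdir -p pics; python3 - <<'E'
from rig import robot
import cv2,numpy as np
s=robot.sense();print(s)
for n in("scene","top"):
    im,d=robot.snapshot(n);cv2.imwrite(f"pics/{n}0.png",im);np.savez(f"{n}0.npz",im=im,d=d,**{k:v for k,v in robot.camera_info(n).items() if isinstance(v,np.ndarray)})
    print(robot.camera_info(n))
E
```

```text
{'t': 0.0, 'qpos': array([ 1.03129530e+00,  1.04658799e-01,  9.64497289e-02,  1.56386396e+00,
       -1.00301634e-05,  1.35309475e+00]), 'qd': array([ 0.00062601, -0.00050696,  0.00185695, -0.00036556,  0.00091801,
        0.00127702]), 'effort': array([ 4.03494314e-04, -5.56931055e+01,  5.03648615e+01,  1.69819017e-02,
       -3.18091916e-04,  4.38977537e-06]), 'tool_pos': array([0.18958752, 0.56891547, 0.22753527]), 'eef_rot': array([[-6.47247862e-04,  3.16273740e-01,  9.48667751e-01],
       [-1.10052073e-03,  9.48667150e-01, -3.16274290e-01],
       [-9.99999185e-01, -1.24873638e-03, -2.65956979e-04]]), 'wrist_force': array([0.05545619, 0.23728585, 0.40728056]), 'wrist_torque': array([-0.02981589, -0.03979547,  0.04898568]), 'finger_gap': 0.08514153960282578}
{'camera_matrix': array([[483.79838599,   0.        , 328.84192103],
       [  0.        , 483.79838599, 234.96021557],
       [  0.        ,   0.        ,   1.        ]]), 'world_to_cam': array([[ 0.82750681, -0.56113704, -0.018913  , -0.31060351],
       [ 0.43984941,  0.62697249,  0.64299144, -0.49367988],
       [-0.34894838, -0.54039867,  0.7656398 , -0.56941616],
       [ 0.        ,  0.        ,  0.        ,  1.        ]])}
{'camera_matrix': array([[543.57479449,   0.        , 322.22988709],
       [  0.        , 543.57479449, 243.65107242],
       [  0.        ,   0.        ,   1.        ]]), 'world_to_cam': array([[ 0.02747329, -0.9989612 ,  0.03635583,  0.24459045],
       [ 0.99427345,  0.03106565,  0.10225087, -0.59648929],
       [-0.10327407,  0.03333847,  0.99409407, -0.90405925],
       [ 0.        ,  0.        ,  0.        ,  1.        ]])}
```

View pics/scene0.png

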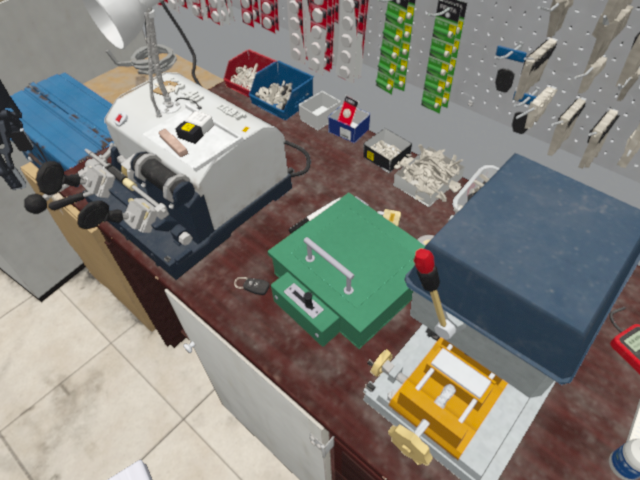

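View pics/top0.png

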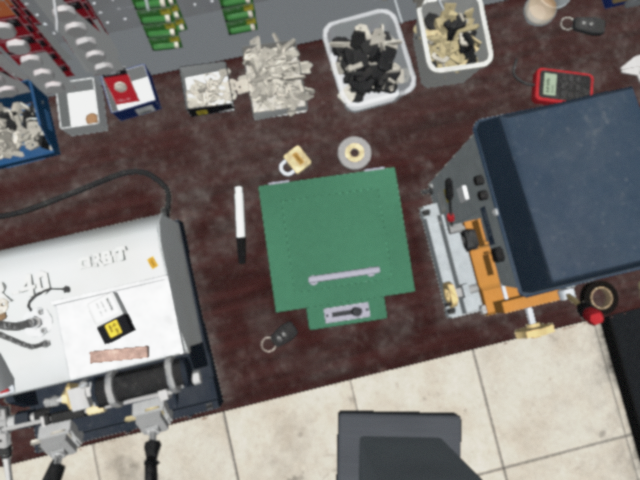

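The top view shows the green box (lid about 260–415 × 168–310), the bar from (310,280) to (380,271), and the knob near (357,311). The fob is at (285,335), the pen at (240,225), the padlock at (296,160) and the cutter at (354,152). Next I'll measure them.

```bash
cat > h.py <<'E'
import numpy as np,cv2
def load(n):
    z=np.load(n);return z['im'],z['d'],z['camera_matrix'],z['world_to_cam']
def ray(K,T,u,v):
    d=np.array([(u-K[0,2])/K[0,0],-(v-K[1,2])/K[1,1],-1.]);R=T[:3,:3]
    return -R.T@T[:3,3],R.T@d
def onz(K,T,u,v,z):
    c,d=ray(K,T,u,v);return c+d*(z-c[2])/d[2]
def depthpts(K,T,d,m):
    v,u=np.nonzero(m&(d>0));D=d[v,u]
    P=np.stack([(u-K[0,2])/K[0,0]*D,-(v-K[1,2])/K[1,1]*D,-D],1)
    return (P-T[:3,3])@T[:3,:3],u,v
E
python3 - <<'E'
from h import *
for n in("top0.npz","scene0.npz"):
    im,d,K,T=load(n)
    hsv=cv2.cvtColor(im,cv2.COLOR_BGR2HSV)
    g=cv2.inRange(hsv,(60,80,40),(85,255,255))>0
    k,l,st,c=cv2.connectedComponentsWithStats(g.astype(np.uint8))
    i=1+np.argmax(st[1:,4]);print(n,st[i])
    x,y,w,h,_=st[i]
    reg=np.zeros_like(g);reg[y-10:y+h+10,x-10:x+w+10]=1
    P,u,v=depthpts(K,T,d,reg)
    lidm=(l[v,u]==i)&(abs(P[:,2]-.071)<.006)
    L=P[lidm];print("lid z",np.median(L[:,2]),"n",lidm.sum())
    r=cv2.minAreaRect(L[:,:2].astype(np.float32));print("lid rect",r)
    b=(P[:,2]>.1)&(P[:,2]<.135)
    B=P[b];print("bar n",len(B))
    if len(B)>10:
        print(B.mean(0),B.min(0),B.max(0));rr=cv2.minAreaRect(B[:,:2].astype(np.float32));print(rr)
        f=cv2.fitLine(B[:,:2].astype(np.float32),cv2.DIST_HUBER,0,.01,.01).ravel();print("line",f,np.arctan2(-f[0],f[1]))
    # knob
    ck=np.array(r[0]);
    kn=(P[:,2]>.066)&(P[:,2]<.095)&(P[:,0]<L[:,0].min()+.02)&(im[v,u].max(1)<90)&(hsv[v,u,1]<90)
    print("knob",kn.sum(),P[kn].mean(0) if kn.any() else 0,P[kn].max(0) if kn.any() else 0)
E
```

```text
top0.npz [  259   168   156   161 17713]
lid z 0.07173011763970671 n 16722
lid rect ((0.5945009589195251, 0.24131232500076294), (0.20773038268089294, 0.22731523215770721), 10.027701377868652)
bar n 463
[0.53349362 0.23061686 0.12082067] [0.51993289 0.17634653 0.1148011 ] [0.54769494 0.28396605 0.12520515]
((0.5336487293243408, 0.2304023802280426), (0.009943620301783085, 0.10930443555116653), 10.160839080810547)
line [ 0.17527841 -0.9845189   0.53349364  0.23061687] -2.965404
knob 46 [0.47711701 0.20725615 0.08612356] [0.48205009 0.21265023 0.08915536]
scene0.npz [  268   193   158   155 13938]
lid z 0.07338445737531159 n 10884
lid rect ((0.5941973924636841, 0.24438945949077606), (0.20908686518669128, 0.23046496510505676), 9.926512718200684)
bar n 520
[0.5409276  0.19033031 0.11986199] [ 0.51982496 -0.0007643   0.10036678] [0.58293949 0.28748918 0.12989883]
((0.5529531240463257, 0.1450224071741104), (0.03411475569009781, 0.28977417945861816), 6.596755027770996)
line [ 0.22745445 -0.97378874  0.54812086  0.16646895] -2.9121299
knob 92 [0.47627753 0.21229726 0.08146275] [0.48972995 0.34221805 0.09078231]
```

```bash
python3 - <<'E'
from h import *
xs=np.arange(.15,.75,.05);ys=np.arange(.75,-.15,-.05)
H=np.full((len(xs),len(ys)),-1.)
for n in("top0.npz","scene0.npz"):
    im,d,K,T=load(n);P,u,v=depthpts(K,T,d,np.ones(d.shape,bool))
    i=np.round((P[:,0]-.15)/.05).astype(int);j=np.round((.75-P[:,1])/.05).astype(int)
    ok=(i>=0)&(i<len(xs))&(j>=0)&(j<len(ys))
    np.maximum.at(H,(i[ok],j[ok]),P[ok,2])
print("      ",*["%5.2f"%y for y in ys])
for x,r in zip(xs,H):print("%5.2f "%x,*["%5.2f"%q for q in r])
# geometry
yaw=.176;X=np.array([np.cos(yaw),np.sin(yaw)]);Y=np.array([-X[1],X[0]])
O=np.array([.5337,.2304])+.062*X
im,d,K,T=load("top0.npz")
for nm,uv in dict(fob=(285,335),pen=(240,222),padlock=(296,160),cutter=(354,152)).items():
    p=onz(K,T,*uv,.01)[:2];print(nm,p,"box frame",(p-O)@X,(p-O)@Y)
E
```

```text
0.75  0.70  0.65  0.60  0.55  0.50  0.45  0.40  0.35  0.30  0.25  0.20  0.15  0.10  0.05 -0.00 -0.05 -0.10
 0.15   0.07  0.06 -0.75 -0.75  0.27  0.31 -0.75 -0.75 -0.75 -0.75 -0.75 -0.66  0.01 -0.65 -0.65 -0.65 -0.65 -0.65
 0.20   0.06  0.08  0.33  0.34  0.39  0.32 -0.75 -0.75 -0.75 -0.75 -0.75 -0.75 -0.75 -0.75 -0.75 -0.75 -0.75 -0.75
 0.25   0.07  0.12  0.30  0.16  0.39  0.20 -0.25 -0.75 -0.75 -0.75 -0.75 -0.75 -0.75 -0.75 -0.75 -0.75 -0.75 -0.75
 0.30   0.12  0.12  0.14  0.13  0.14  0.15  0.06  0.05  0.00 -0.75 -0.75 -1.00 -1.00 -1.00 -0.75 -0.75 -0.75 -0.75
 0.35   0.20  0.20  0.19  0.19  0.20  0.19  0.20  0.05  0.01  0.01  0.01  0.01  0.00 -1.00 -1.00 -1.00 -1.00 -1.00
 0.40   0.21  0.20  0.42  0.44  0.22  0.22  0.22  0.01  0.02  0.02  0.01  0.01  0.01  0.01  0.01  0.00  0.00 -1.00
 0.45   0.21  0.21  0.41  0.43  0.23  0.23  0.22  0.01  0.07  0.07  0.06  0.09  0.06  0.01  0.04  0.03  0.14  0.14
 0.50   0.21  0.21  0.41  0.41  0.23  0.22  0.22  0.01  0.08  0.13  0.12  0.09  0.08  0.08  0.38  0.42  0.33  0.14
 0.55   0.19  0.20  0.20  0.21  0.21  0.21  0.01  0.02  0.08  0.12  0.13  0.13  0.08  0.08  0.38  0.38  0.38  0.38
 0.60   0.01  0.00  0.16  0.19  0.19  0.20  0.01  0.02  0.08  0.08  0.08  0.08  0.08  0.07  0.38  0.38  0.38  0.38
 0.65   0.01  0.01  0.01  0.01  0.04  0.03  0.01  0.07  0.08  0.08  0.08  0.08  0.08  0.34  0.37  0.37  0.37  0.37
 0.70   0.03  0.01  0.01  0.01  0.01  0.01  0.01  0.02  0.08  0.08  0.08  0.08  0.08  0.36  0.37  0.37  0.37  0.37
fob [0.4320179  0.32071851] box frame -0.14629718750541046 0.10672706306534877
pen [0.62408627 0.40548473] box frame 0.057646052778577386 0.15655402780186373
padlock [0.7377241  0.31186553] box frame 0.1531363506990028 0.044483902037536924
cutter [0.75602943 0.20952894] box frame 0.15324049594818234 -0.05947691461533529
```

```bash
cat > g.py <<'E'
import numpy as np,sys
from scipy.spatial.transform import Rotation as Ro
yaw=.176;X=np.array([np.cos(yaw),np.sin(yaw),0]);Y=np.array([-X[1],X[0],0]);Z=np.array([0,0,1.])
O=np.append(np.array([.5337,.2304])+.062*X[:2],0)
def box(x,y,z):return O+x*X+y*Y+z*Z
def go(p,Rt=None):
    from rig import robot
    s=robot.sense();R=s['eef_rot'];d=R.T@(p-s['tool_pos'])*100
    a=np.zeros(3) if Rt is None else Ro.from_matrix(R.T@Rt).as_rotvec(degrees=True)
    b=s['tool_pos']-O
    print("t%.2f"%s['t'],"cm",d.round(2),"deg",a.round(2),"| box pos",(b@X).round(4),(b@Y).round(4),b[2].round(4),"F",s['wrist_force'].round(1),"gap",s['finger_gap'].round(4))
RB=np.stack([-Z,X,np.cross(-Z,X)],1)   # jaws along box x
RK=np.stack([-Z,Y,np.cross(-Z,Y)],1)   # jaws along box y
E
python3 -c "
from g import *
go(box(-.062,0,.30),RB)"
```

```text
Traceback (most recent call last):
  File "g.py", line 11, in go
    print("t%.2f"%s['t'],"cm",d.round(2),"deg",a.round(2),"| box pos",(b@X).round(4),(b@Y).round(4),b[2].round(4),"F",s['wrist_force'].round(1),"gap",s['finger_gap'].round(4))
                                                                                                                                                      ^^^^^^^^^^^^^^^^^^^^^
AttributeError: 'float' object has no attribute 'round'
```

Request:
step_arm(series="-4 0 0 0 0 0 1; -7 -1 2 0 0 0 1; -7 -5 10 8 0 0 1; -7 -7 14 16 0 0 1; -7 -9 18 24 0 0 1")

```text
t: 0.6
tool_pos: [0.3124, 0.4461, 0.2982]
eef_rot: [[0.0, 0.678, 0.735], [0.0, 0.735, -0.678], [-1.0, 0.0, 0.0]]
wrist_force: [-0.6, 0.9, -0.9]
finger_gap: 0.0853
```

```bash
python3 -c "
from g import *
go(box(-.062,0,.20),RB)"
```

```text
Traceback (most recent call last):
  File "g.py", line 11, in go
    print("t%.2f"%s['t'],"cm",d.round(2),"deg",a.round(2),"| box pos",(b@X).round(4),(b@Y).round(4),b[2].round(4),"F",s['wrist_force'].round(1),"gap",s['finger_gap'].round(4))
                                                                                                                                                      ^^^^^^^^^^^^^^^^^^^^^
AttributeError: 'float' object has no attribute 'round'
```

```bash
sed -i "s/s\['finger_gap'\].round(4)/round(s['finger_gap'],4)/" g.py; python3 -c "
from g import *
go(box(-.062,0,.20),RB)"
```

```text
t0.60 cm [ 9.82 -0.84 30.89] deg [37.21 -0.   -0.  ] | box pos -0.2421 0.2511 0.2982 F [-0.6  0.9 -0.9] gap 0.0853
```

Request:
step_arm(series="0 0 4.5 8 0 0 1; 0 -0.3 9 16 0 0 1; 2 -0.5 13.5 24 0 0 1; 4 -0.7 18 30 0 0 1; 6 -0.8 22.5 37 0 0 1")

```text
t: 1.1
tool_pos: [0.4732, 0.288, 0.2374]
eef_rot: [[0.0, 0.984, 0.179], [0.0, 0.179, -0.984], [-1.0, 0.0, -0.0]]
wrist_force: [0.5, 0.7, -0.3]
finger_gap: 0.0854
```

```bash
python3 -c "
from g import *
go(box(-.062,0,.18),RB)"
```

```text
t1.10 cm [5.74 4.92 6.75] deg [ 0.22 -0.01 -0.  ] | box pos -0.1114 0.0673 0.2374 F [ 0.5  0.7 -0.3] gap 0.0854
```

Request:
step_arm(series="2 2.5 3.5 0 0 0 1; 4 4.9 6.7 0.2 0 0 1; 5.7 4.9 6.7 0.2 0 0 1; 5.7 4.9 6.7 0.2 0 0 1; 5.7 4.9 6.7 0.2 0 0 1")

```text
t: 1.6
tool_pos: [0.5322, 0.2329, 0.1814]
eef_rot: [[-0.001, 0.984, 0.18], [0.0, 0.18, -0.984], [-1.0, -0.001, -0.0]]
wrist_force: [0.8, 0.6, 0.7]
finger_gap: 0.0856
```

```bash
python3 - <<'E'
from g import *
go(box(-.062,0,.117),RB)
from rig import robot
import cv2
for n in("scene","wrist"):
    im,d=robot.snapshot(n);cv2.imwrite(f"pics/{n}1.png",im)
E
```

```text
t1.60 cm [6.44 0.11 0.28] deg [ 0.29 -0.01  0.05] | box pos -0.063 0.0028 0.1814 F [0.8 0.6 0.7] gap 0.0856
```

View pics/wrist1.png

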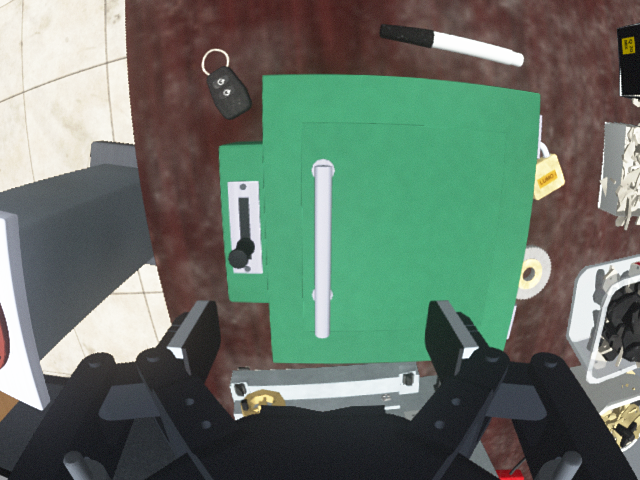

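View pics/scene1.png

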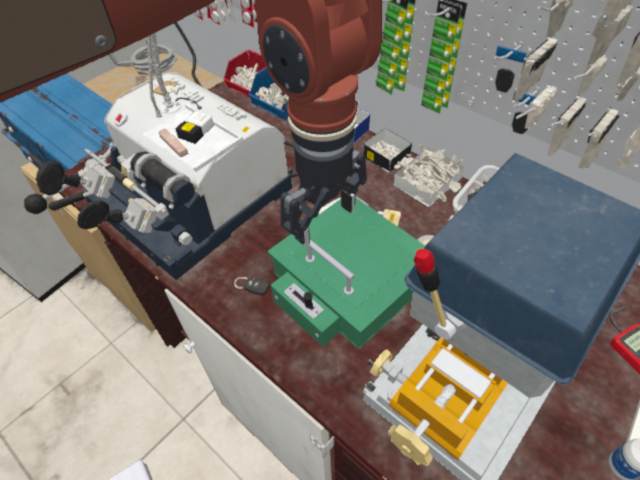

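The wrist view shows the bar at column ~322, midway between the jaws and parallel to them. I'll descend with the claw half closed, staying clear of the knob.

Request:
step_arm(series="0 0.1 0.3 0.3 0 0 0.5; 2 0.1 0.3 0.3 0 0 0.5; 4 0.1 0.3 0.3 0 0 0.5; 6.2 0.1 0.3 0.3 0 0 0.5; 6.2 0.1 0.3 0.3 0 0 0.5")

```text
t: 2.2
tool_pos: [0.5326, 0.23, 0.117]
eef_rot: [[-0.004, 0.985, 0.175], [-0.001, 0.175, -0.985], [-1.0, -0.004, 0.0]]
wrist_force: [-0.0, -1.2, -0.1]
finger_gap: 0.0428
```

```bash
python3 - <<'E'
from g import *
go(box(-.062,0,.117),RB)
E
```

```text
t2.20 cm [-0.    0.12 -0.02] deg [0.01 0.   0.21] | box pos -0.0632 -0.0002 0.117 F [-0.  -1.2 -0.1] gap 0.0428
```

Request:
step_arm(series="0 0.1 0 0 0 0 0.2; 0 0.1 0 0 0 0 0; 0 0.1 0 0 0 0 0; 0 0.1 0 0 0 0 0; 0 0.1 0 0 0 0 0")

```text
t: 2.7
tool_pos: [0.5355, 0.2302, 0.1199]
eef_rot: [[0.001, 0.985, 0.175], [0.0, 0.175, -0.985], [-1.0, 0.001, -0.0]]
wrist_force: [-0.2, 0.8, -0.6]
finger_gap: -0.0001
```

Request:
step_arm(series="-0.2 0 0 0 0 0 0; -0.3 0 0 0 0 0 0; -0.4 0 0 0 0 0 0; -0.5 0 0 0 0 0 0; -0.5 0 0 0 0 0 0")

```text
t: 3.2
tool_pos: [0.5353, 0.2301, 0.1245]
eef_rot: [[0.0, 0.985, 0.175], [0.0, 0.175, -0.985], [-1.0, 0.0, -0.0]]
wrist_force: [-0.5, 0.5, -0.2]
finger_gap: -0.0001
```

The gap reads 0, so the bar isn't in the jaws. I'll look.

```bash
python3 - <<'E'
from g import *
go(box(-.062,0,.117),RB)
from rig import robot
import cv2
im,d=robot.snapshot("wrist");cv2.imwrite("pics/wrist2.png",im)
im,d=robot.snapshot("scene");cv2.imwrite("pics/scene2.png",cv2.resize(im[150:370,200:460],None,fx=3,fy=2.7))
E
```

```text
t3.20 cm [ 0.75 -0.16 -0.05] deg [-0.02 -0.   -0.01] | box pos -0.0604 -0.0005 0.1245 F [-0.5  0.5 -0.2] gap -0.0001
```

View pics/wrist2.png

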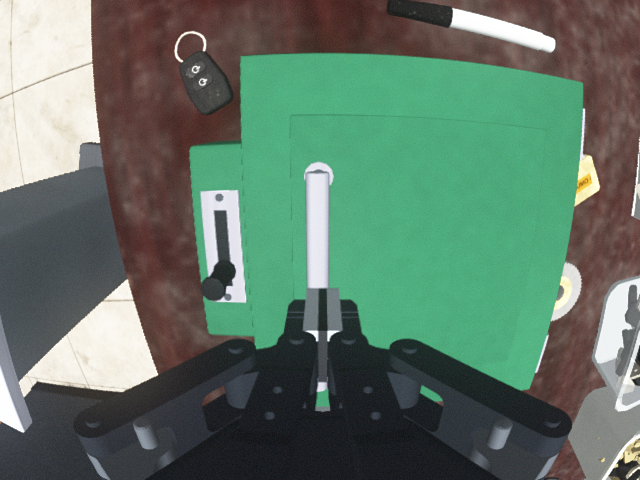

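View pics/scene2.png

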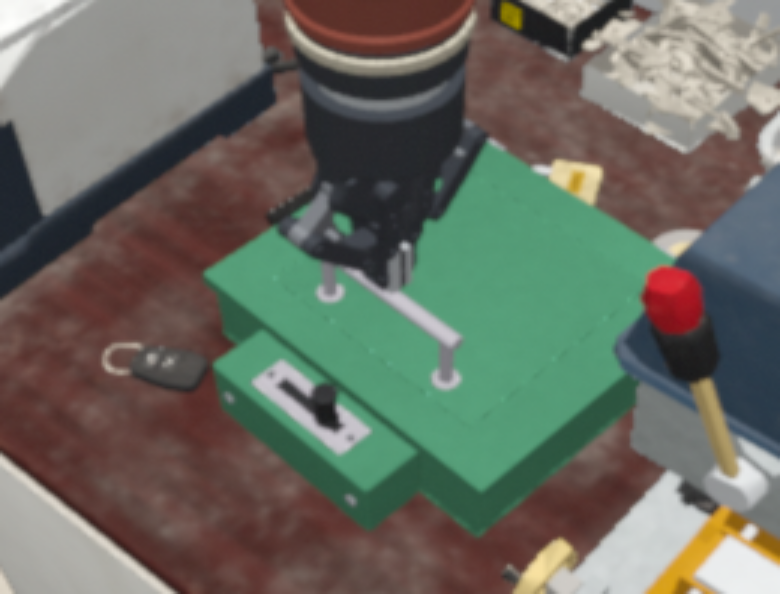

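```bash
python3 - <<'E'
import cv2
im=cv2.imread("pics/wrist2.png");cv2.imwrite("pics/wrist2z.png",cv2.resize(im[260:440,220:430],None,fx=3.3,fy=3.3,interpolation=cv2.INTER_CUBIC))
E
```

```text
(no output)
```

View pics/wrist2z.png

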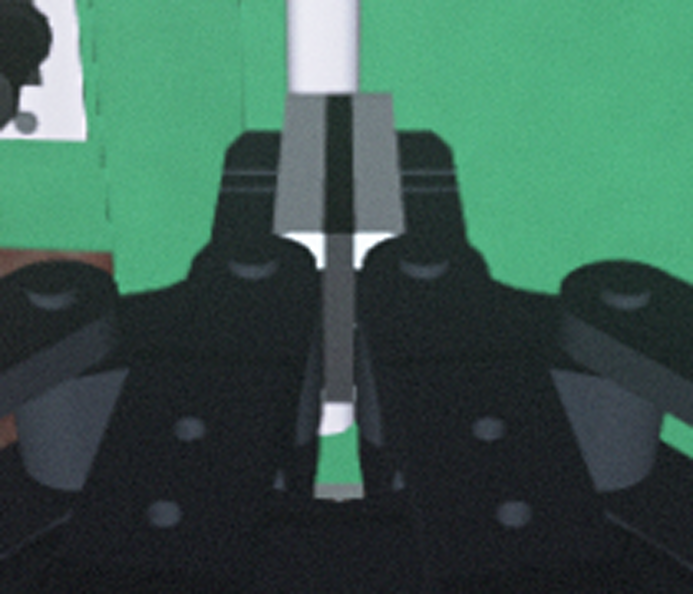

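```bash
cat >> h.py <<'E'
def wpts(K,T,d,u,v):
    x=(u-K[0,2])/K[0,0];y=(v-K[1,2])/K[1,1];r=np.hypot(x,y)+1e-9;D=d[v,u];t=np.tan(r)*D
    P=np.stack([t*x/r,-t*y/r,-D],-1);return (P-T[:3,3])@T[:3,:3]
E
python3 - <<'E'
from rig import robot
from h import *
from g import O,X,Y
c=robot.camera_info("wrist");print(c)
im,d=robot.snapshot("wrist");K,T=c["camera_matrix"],c["world_to_cam"]
np.savez("wrist3.npz",im=im,d=d,**c)
for nm,(u,v) in dict(bar1=(317,190),bar2=(317,220),bar3=(317,260),bar4=(317,280),lidleft=(262,150),lidmid=(420,220),lidfar=(520,300),padL=(310,310),padR=(334,310),strip=(322,300),strip2=(322,320),strip3=(322,350),strip4=(322,375),finL=(295,330),white=(322,385)).items():
    P=wpts(K,T,d,np.array(u),np.array(v));print(nm,d[v,u].round(3),"world z %.4f box x %.4f y %.4f"%(P[2],(P-O)@X,(P-O)@Y),im[v,u])
im,d=robot.snapshot("top");cv2.imwrite("pics/top3.png",cv2.resize(im[140:360,220:440],None,fx=2.7,fy=2.7))
c=robot.camera_info("top");P,u,v=depthpts(c["camera_matrix"],c["world_to_cam"],d,np.ones(d.shape,bool))
b=(P-O);bx=b@X;by=b@Y
for y in np.arange(-.055,.06,.01):
    m=(abs(bx+.062)<.008)&(abs(by-y)<.005)&(P[:,2]>.1)
    if m.any():print(round(y,3),m.sum(),P[m,2].max(),np.median(P[m,2]))
E
```

```text
{'camera_matrix': array([[371.64829954,   0.        , 322.24814206],
       [  0.        , 371.64829954, 237.30643847],
       [  0.        ,   0.        ,   1.        ]]), 'world_to_cam': array([[ 0.98466458,  0.17445304, -0.00134368, -0.56676526],
       [-0.16698916,  0.9402508 , -0.29672051, -0.11883783],
       [-0.0505004 ,  0.29239455,  0.95496342, -0.32149993],
       [ 0.        ,  0.        ,  0.        ,  1.        ]])}
bar1 0.149 world z 0.1226 box x -0.0629 y 0.0490 [242 234 233]
bar2 0.152 world z 0.1234 box x -0.0629 y 0.0367 [243 235 236]
bar3 0.157 world z 0.1237 box x -0.0630 y 0.0193 [241 233 232]
bar4 0.159 world z 0.1245 box x -0.0630 y 0.0104 [241 233 232]
lidleft 0.194 world z 0.0717 box x -0.0932 y 0.0623 [134 180  88]
lidmid 0.203 world z 0.0739 box x -0.0060 y 0.0240 [126 174  75]
lidfar 0.22 world z 0.0734 box x 0.0699 y -0.0297 [124 175  78]
padL 0.133 world z 0.1516 box x -0.0652 y 0.0104 [128 127 114]
padR 0.134 world z 0.1511 box x -0.0564 y 0.0101 [129 125 113]
strip 0.141 world z 0.1439 box x -0.0608 y 0.0106 [47 49 37]
strip2 0.127 world z 0.1584 box
[... 157 characters left out ...]
inL 0.128 world z 0.1582 box x -0.0704 y 0.0058 [41 39 35]
white 0.178 world z 0.1234 box x -0.0609 y -0.0489 [237 226 226]
-0.055 26 0.623027895352036 0.6214934682346293
-0.045 407 0.6248241882618139 0.6222397057909618
-0.035 476 0.624929331840517 0.6217667773399009
-0.025 399 0.619973892364421 0.6175491260905612
-0.015 400 0.6200330654720528 0.6175639603130594
-0.005 408 0.6201394749968554 0.6175747389908091
0.005 408 0.6196625290619734 0.6175402932909133
0.015 411 0.619582827777275 0.6176149201955224
0.025 398 0.6219248763815342 0.6174600282033295
0.035 430 0.6244052927907133 0.6221567771064741
0.045 483 0.6242077086033485 0.6218105018574325
0.055 290 0.6150505420378827 0.6048504348911976
```

View pics/top3.png

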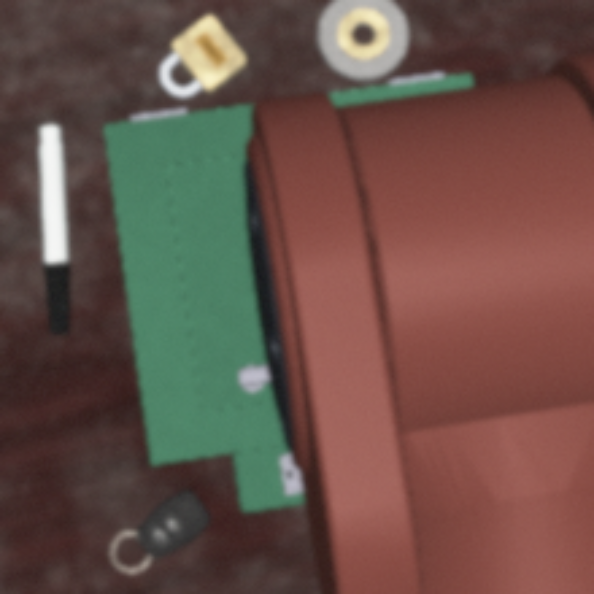

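```bash
python3 - <<'E'
from h import *
from g import O,X,Y
z=np.load("wrist3.npz");im,d,K,T=z['im'],z['d'],z['camera_matrix'],z['world_to_cam']
for u in(308,312,322,330,334):
  for v in range(280,340,4):
    P=wpts(K,T,d,np.array(u),np.array(v));print(u,v,"z %.4f bx %.4f by %.4f"%(P[2],(P-O)@X,(P-O)@Y),im[v,u])
print("cam pos",-T[:3,:3].T@T[:3,3])
E
```

```text
308 280 z 0.1196 bx -0.0671 by 0.0082 [196 181 179]
308 284 z 0.1213 bx -0.0671 by 0.0070 [197 182 180]
308 288 z 0.1321 bx -0.0666 by 0.0101 [142 133 124]
308 292 z 0.1358 bx -0.0665 by 0.0101 [130 125 115]
308 296 z 0.1397 bx -0.0663 by 0.0102 [128 124 113]
308 300 z 0.1434 bx -0.0662 by 0.0103 [129 125 114]
308 304 z 0.1474 bx -0.0661 by 0.0106 [125 123 111]
308 308 z 0.1493 bx -0.0660 by 0.0100 [130 127 114]
308 312 z 0.1530 bx -0.0659 by 0.0103 [133 128 119]
308 316 z 0.1566 bx -0.0657 by 0.0106 [125 120 112]
308 320 z 0.1596 bx -0.0656 by 0.0108 [128 123 113]
308 324 z 0.1620 bx -0.0655 by 0.0106 [129 124 115]
308 328 z 0.1655 bx -0.0654 by 0.0111 [125 120 113]
308 332 z 0.1679 bx -0.0653 by 0.0110 [157 147 136]
308 336 z 0.1708 bx -0.0652 by 0.0113 [42 42 33]
312 280 z 0.1218 bx -0.0653 by 0.0092 [243 235 235]
312 284 z 0.1217 bx -0.0653 by 0.0072 [241 233 231]
312 288 z 0.1324 bx -0.0650 by 0.0102 [174 162 155]
312 292 z 0.1356 bx -0.0649 by 0.0100 [132 127 116]
312 296 z 0.1399 bx -0.0648 by 0.0103 [128 128 113]
312 300 z 0.1434 bx -0.0647 by 0.0103 [126 119 109]
312 304 z 0
[... 2101 characters left out ...]
8 bx -0.0559 by 0.0104 [124 135 102]
334 292 z 0.1357 bx -0.0560 by 0.0100 [130 127 113]
334 296 z 0.1392 bx -0.0561 by 0.0100 [129 127 114]
334 300 z 0.1435 bx -0.0562 by 0.0104 [129 124 112]
334 304 z 0.1461 bx -0.0563 by 0.0100 [128 125 109]
334 308 z 0.1497 bx -0.0564 by 0.0102 [129 125 114]
334 312 z 0.1540 bx -0.0565 by 0.0109 [122 119 109]
334 316 z 0.1565 bx -0.0566 by 0.0106 [133 129 121]
334 320 z 0.1597 bx -0.0567 by 0.0108 [127 124 115]
334 324 z 0.1611 bx -0.0567 by 0.0100 [129 126 117]
334 328 z 0.1637 bx -0.0568 by 0.0100 [123 118 107]
334 332 z 0.1652 bx -0.0568 by 0.0094 [255 255 252]
334 336 z 0.1718 bx -0.0570 by 0.0120 [39 41 30]
cam pos [0.52199317 0.30461612 0.2709975 ]
```

The wrist depth puts the bar top at z≈0.122, which is right, but the shut pads span z 0.131–0.167. The fingertips therefore sit about 25 mm higher than the reported pose implies, and the pads closed above the bar. The catch was not touched and the lid stayed shut. I'll open, go lower, and check against the camera.

Request:
step_arm(series="0 -0.1 0 0 0 0 0.5; 0 -0.1 0 0 0 0 0.5; 0 -0.1 0 0 0 0 0.5; 0.6 -0.1 0 0 0 0 0.5; 0.6 -0.1 0 0 0 0 0.5")

```text
t: 3.9
tool_pos: [0.5338, 0.2299, 0.1173]
eef_rot: [[-0.001, 0.985, 0.175], [-0.0, 0.175, -0.985], [-1.0, -0.001, -0.0]]
wrist_force: [-0.2, 0.9, -0.1]
finger_gap: 0.0427
```

```bash
cat > w.py <<'E'
from rig import robot
from h import *
from g import *
import sys
go(box(-.062,0,.117),RB)
c=robot.camera_info("wrist");im,d=robot.snapshot("wrist");K,T=c["camera_matrix"],c["world_to_cam"]
n=sys.argv[1];cv2.imwrite(f"pics/{n}.png",im);np.savez(n+".npz",im=im,d=d,**c)
cp=-T[:3,:3].T@T[:3,3];print("cam-tool in tool axes",robot.sense()['eef_rot'].T@(cp-robot.sense()['tool_pos']))
v,u=np.nonzero(d>0);P=wpts(K,T,d,u,v);b=P-O;bx=b@X;by=b@Y
m=(abs(by)<.03)&(abs(bx+.062)<.07)&(P[:,2]>.125)&(P[:,2]<.25)&(d[v,u]<.2)
for s,q in(("front",bx<-.06),("back",bx>-.06)):
    k=m&q
    if k.any():print(s,"finger low z",np.percentile(P[k,2],[0,.5,2]).round(4))
pd=(abs(im[v,u].astype(int)-[128,124,113]).max(1)<22)&(np.hypot(bx+.062,by)<.07)&(d[v,u]<.16)&(P[:,2]>.08)
print("padgrey n",pd.sum(),"z",np.percentile(P[pd,2],[1,50,99]).round(4) if pd.any() else 0)
for y in(.045,.035,.025):
    k=(abs(by-y)<.004)&(abs(bx+.062)<.02)&(P[:,2]>.11)&(P[:,2]<.14)&(im[v,u].min(1)>170);print("bar y",y,P[k,2].max().round(4) if k.any() else None, np.median(bx[k]).round(4) if k.any() else 0)
E
python3 w.py wrist4
```

```text
t3.90 cm [ 0.03  0.   -0.05] deg [-0.02 -0.    0.07] | box pos -0.062 -0.0005 0.1173 F [-0.2  0.9 -0.1] gap 0.0427
cam-tool in tool axes [-1.46314413e-01 -9.35086975e-05 -7.56487621e-02]
front finger low z [0.125  0.1305 0.139 ]
back finger low z [0.125  0.1303 0.1385]
padgrey n 1456 z [0.1183 0.1503 0.2155]
bar y 0.045 0.1245 -0.0627
bar y 0.035 0.1245 -0.0627
bar y 0.025 0.1244 -0.0627
```

View pics/wrist4.png

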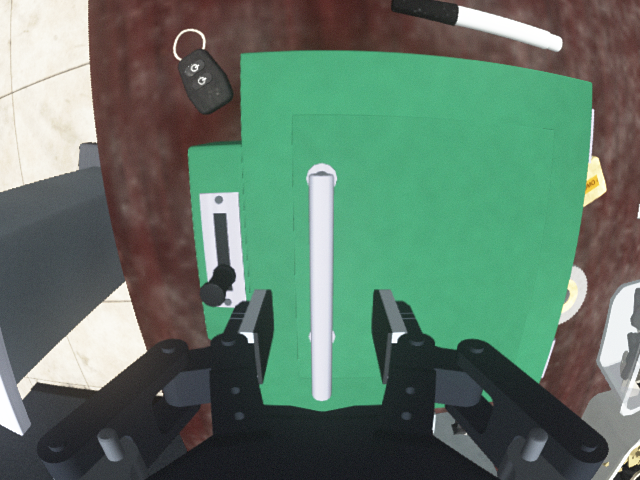

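Request:
step_arm(series="0.8 0 0 0 0 0 0.5; 1.6 0 0 0 0 0 0.5; 2.4 0 0 0 0 0 0.5; 2.5 0 0 0 0 0 0.5; 2.5 0 0 0 0 0 0.5")

```text
t: 4.45
tool_pos: [0.5339, 0.2299, 0.0928]
eef_rot: [[-0.001, 0.985, 0.175], [-0.0, 0.175, -0.985], [-1.0, -0.001, -0.0]]
wrist_force: [-0.2, 0.4, -0.2]
finger_gap: 0.0427
```

```bash
python3 w.py wrist5
```

```text
t4.45 cm [-2.42 -0.02 -0.05] deg [-0.02 -0.    0.05] | box pos -0.0619 -0.0005 0.0928 F [-0.2  0.4 -0.2] gap 0.0427
cam-tool in tool axes [-0.14620359 -0.00024528 -0.07565299]
front finger low z [0.125  0.1271 0.1336]
back finger low z [0.125  0.1272 0.1334]
padgrey n 1600 z [0.085  0.1236 0.191 ]
bar y 0.045 0.1244 -0.0628
bar y 0.035 0.1244 -0.0628
bar y 0.025 0.1253 -0.0628
```

View pics/wrist5.png

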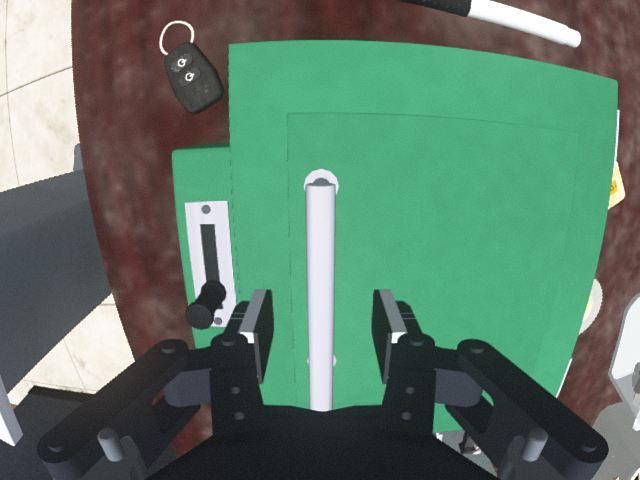

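Request:
step_arm(series="0 0 0 0 0 0 0.2; 0 0 0 0 0 0 0; 0 0 0 0 0 0 0; 0 0 0 0 0 0 0; 0 0 0 0 0 0 0")

```text
t: 5.0
tool_pos: [0.5333, 0.2298, 0.0937]
eef_rot: [[-0.002, 0.985, 0.175], [-0.0, 0.175, -0.985], [-1.0, -0.002, 0.0]]
wrist_force: [-6.7, -1.3, 6.1]
finger_gap: 0.0077
```

The gap now reads 7.7 mm on the 10 mm bar, so it is held. Next is a gentle tug.

Request:
step_arm(series="-0.1 0 0 0 0 0 0; -0.2 0 0 0 0 0 0; -0.3 0 0 0 0 0 0; -0.4 0 0 0 0 0 0; -0.5 0 0 0 0 0 0")

```text
t: 5.5
tool_pos: [0.5342, 0.23, 0.0973]
eef_rot: [[-0.0, 0.985, 0.175], [0.0, 0.175, -0.985], [-1.0, -0.0, -0.0]]
wrist_force: [5.3, 1.7, -17.3]
finger_gap: 0.0081
```

Request:
step_arm(series="-0.1 0 0 0 0 0 0; -0.2 0 0 0 0 0 0; -0.2 0 0 0 0 0 0; -0.3 0 0 0 0 0 0; -0.3 0 0 0 0 0 0")

```text
t: 6.0
tool_pos: [0.5343, 0.23, 0.0979]
eef_rot: [[-0.001, 0.985, 0.174], [0.0, 0.174, -0.985], [-1.0, -0.001, -0.001]]
wrist_force: [14.3, 3.8, -31.2]
finger_gap: 0.0079
```

It rose about 5 mm, then stood firm at 31 N down (a free lid would need under 4 N), so the lid is caught at the right end. I'll lower it, release, and slide the knob.

Request:
step_arm(series="0.3 0 0 0 0 0 0; 0.5 0 0 0 0 0 0; 0.75 0 0 0 0 0 0; 0.75 0 0 0 0 0 0.3; 0.75 0 0 0 0 0 0.5")

```text
t: 6.5
tool_pos: [0.5352, 0.2301, 0.0951]
eef_rot: [[0.002, 0.985, 0.175], [0.0, 0.175, -0.985], [-1.0, 0.003, -0.0]]
wrist_force: [-0.1, 0.4, 0.4]
finger_gap: 0.0361
```

Request:
step_arm(series="0 0 0 0 0 0 0.5; 0 0 0 0 0 0 0.5; 0 0 0 0 0 0 0.5; -2 0 0 0 0 0 0.5; -5 0 0 0 0 0 0.5")

```text
t: 7.0
tool_pos: [0.533, 0.2297, 0.1426]
eef_rot: [[-0.003, 0.985, 0.175], [-0.001, 0.175, -0.985], [-1.0, -0.003, -0.0]]
wrist_force: [-0.2, 0.1, -0.2]
finger_gap: 0.0426
```

```bash
python3 -c "
from g import *
go(box(-.122,-.015,.13),RK)"
```

```text
t7.00 cm [ 1.28 -5.91  1.45] deg [-90.02  -0.16   0.15] | box pos -0.0628 -0.0005 0.1426 F [-0.2  0.1 -0.2] gap 0.0426
```

Request:
step_arm(series="0 -1 0.3 -8.5 0 0 0.5; 0 -2 0.6 -17 0 0 0.5; 0 -3 0.9 -25.5 0 0 0.5; 0 -4 1.2 -34 0 0 0.5; 0 -5 1.4 -42.5 0 0 0.5")

```text
t: 7.5
tool_pos: [0.4872, 0.2072, 0.144]
eef_rot: [[0.0, 0.603, 0.798], [0.0, 0.798, -0.603], [-1.0, 0.0, 0.0]]
wrist_force: [0.1, -0.8, 0.4]
finger_gap: 0.0428
```

```bash
python3 -c "
from g import *
go(box(-.122,-.015,.1426),RK)"
```

```text
t7.50 cm [ 0.13 -0.77 -0.67] deg [-4.718e+01  2.000e-02 -1.000e-02] | box pos -0.1118 -0.0147 0.144 F [ 0.1 -0.8  0.4] gap 0.0428
```

Request:
step_arm(series="0 -0.8 -0.7 -8.5 0 0 0.5; 0 -0.8 -0.7 -17 0 0 0.5; 0 -0.8 -0.7 -25.5 0 0 0.5; 0 -0.8 -0.7 -34 0 0 0.5; 0 -0.8 -0.7 -42.5 0 0 0.5")

```text
t: 8.0
tool_pos: [0.4772, 0.2054, 0.144]
eef_rot: [[0.0, -0.094, 0.996], [0.0, 0.996, 0.094], [-1.0, 0.0, 0.0]]
wrist_force: [-0.4, -0.3, -0.9]
finger_gap: 0.0428
```

Request:
step_arm(series="0 0 0 -4.7 0 0 0.5; 0 0 0 -4.7 0 0 0.5; 0 0 0 -4.7 0 0 0.5")

```text
t: 8.3
tool_pos: [0.4771, 0.2054, 0.1439]
eef_rot: [[0.0, -0.167, 0.986], [0.0, 0.986, 0.167], [-1.0, 0.0, 0.0]]
wrist_force: [-0.3, 0.5, -0.9]
finger_gap: 0.043
```

```bash
python3 - <<'E'
from g import *
from h import *
from rig import robot
go(box(-.122,-.015,.1426),RK)
c=robot.camera_info("wrist");im,d=robot.snapshot("wrist");K,T=c["camera_matrix"],c["world_to_cam"]
cv2.imwrite("pics/wrist6.png",im)
v,u=np.nonzero(d>0);P=wpts(K,T,d,u,v);b=P-O;bx=b@X;by=b@Y
k=(abs(bx+.122)<.015)&(abs(by)<.04)&(P[:,2]>.062)&(P[:,2]<.092)&(im[v,u].max(1)<110)
print("knob",k.sum(),bx[k].mean(),by[k].mean(),bx[k].min(),bx[k].max(),by[k].min(),by[k].max(),P[k,2].max())
E
```

```text
t8.30 cm [ 0.13 -0.03  0.01] deg [-0.47  0.02 -0.  ] | box pos -0.1221 -0.0147 0.1439 F [-0.3  0.5 -0.9] gap 0.043
knob 625 -0.12448371008739363 -0.013002007469040058 -0.1306099847578258 -0.11534724786963794 -0.019726110007440244 -0.006224063857216363 0.08887899157805192
```

View pics/wrist6.png

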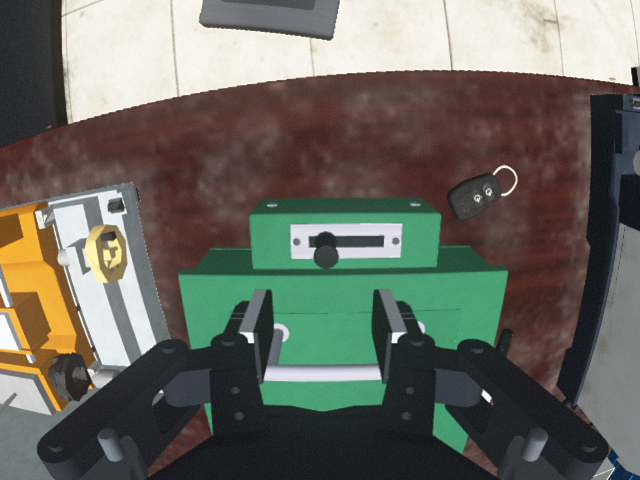

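Request:
step_arm(series="2.5 0.1 -0.2 -0.5 0 0 0.5; 5 0.1 -0.2 -0.5 0 0 0.5; 7 0.1 -0.2 -0.5 0 0 0.5; 8.2 0.1 -0.2 -0.5 0 0 0.5; 8.7 0.1 -0.2 -0.5 0 0 0.5")

```text
t: 8.85
tool_pos: [0.4743, 0.2059, 0.0557]
eef_rot: [[-0.001, -0.177, 0.984], [-0.0, 0.984, 0.177], [-1.0, 0.0, -0.001]]
wrist_force: [0.2, 0.1, 0.7]
finger_gap: 0.0427
```

```bash
python3 - <<'E'
from g import *
from rig import robot
import cv2
go(box(-.124,-.014,.0565),RK)
im,d=robot.snapshot("wrist");cv2.imwrite("pics/wrist7.png",im)
E
```

```text
t8.85 cm [-0.08 -0.03  0.08] deg [ 0.12 -0.09 -0.01] | box pos -0.1248 -0.0137 0.0557 F [0.2 0.1 0.7] gap 0.0427
```

View pics/wrist7.png

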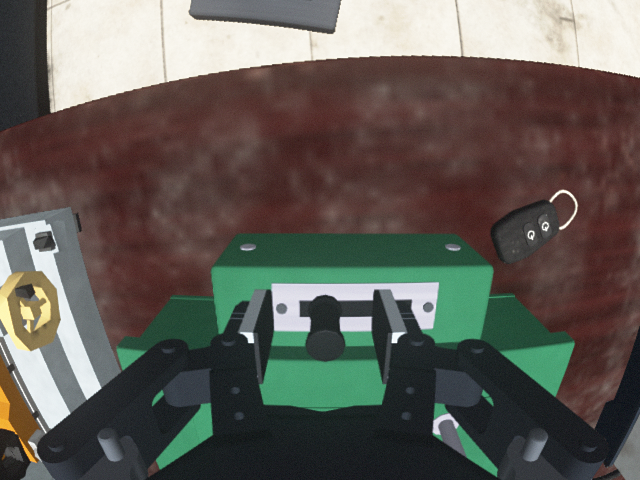

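The knob is midway between the pads. I'll close on it.

Request:
step_arm(series="0 0 0 0 0 0 0.2; 0 0 0 0 0 0 0; 0 0 0 0 0 0 0; 0 0 0 0 0 0 0; 0 0 0 0 0 0 0")

```text
t: 9.4
tool_pos: [0.4757, 0.2062, 0.058]
eef_rot: [[0.002, -0.178, 0.984], [0.0, 0.984, 0.178], [-1.0, 0.0, 0.002]]
wrist_force: [-2.1, 1.2, 7.3]
finger_gap: 0.0114
```

Request:
step_arm(series="0 0.5 0 0 0 0 0; 0 1 0 0 0 0 0; 0 1.5 0 0 0 0 0; 0 2 0 0 0 0 0; 0 2.4 0 0 0 0 0")

```text
t: 9.9
tool_pos: [0.4715, 0.2298, 0.058]
eef_rot: [[0.002, -0.178, 0.984], [-0.0, 0.984, 0.178], [-1.0, -0.0, 0.002]]
wrist_force: [-0.7, -1.6, 6.0]
finger_gap: 0.0112
```

```bash
python3 -c "
from g import *
go(box(-.124,.015,.0565),RK)"
```

```text
t9.90 cm [ 0.15  0.47 -0.06] deg [0.17 0.12 0.03] | box pos -0.1233 0.0103 0.058 F [-0.7 -1.6  6. ] gap 0.0112
```

Request:
step_arm(series="0 0.2 0 0 0 0 0; 0 0.4 0 0 0 0 0; 0 0.6 0 0 0 0 0; 0 0.7 0 0 0 0 0; 0 0.7 0 0 0 0 0")

```text
t: 10.4
tool_pos: [0.4704, 0.2356, 0.058]
eef_rot: [[0.002, -0.177, 0.984], [-0.002, 0.984, 0.177], [-1.0, -0.002, 0.002]]
wrist_force: [0.4, -6.5, 6.1]
finger_gap: 0.0116
```

```bash
python3 -c "
from g import *
go(box(-.124,.015,.0565),RK)"
```

```text
t10.40 cm [ 0.15 -0.12 -0.06] deg [0.14 0.11 0.14] | box pos -0.1234 0.0162 0.058 F [ 0.4 -6.5  6.1] gap 0.0116
```

Request:
step_arm(series="0 0.2 0 0 0 0 0; 0 0.3 0 0 0 0 0; 0 0.3 0 0 0 0 0")

```text
t: 10.7
tool_pos: [0.4705, 0.236, 0.0581]
eef_rot: [[0.003, -0.176, 0.984], [-0.008, 0.984, 0.176], [-1.0, -0.008, 0.002]]
wrist_force: [1.2, -20.3, 8.0]
finger_gap: 0.0111
```

Request:
step_arm(series="0 -0.3 0 0 0 0 0; 0 -0.3 0 0 0 0 0.3; 0 -0.3 0 0 0 0 0.5; 0 -0.3 0 0 0 0 0.5; 0 -0.3 0 0 0 0 0.5")

```text
t: 11.2
tool_pos: [0.4692, 0.2367, 0.0567]
eef_rot: [[-0.0, -0.179, 0.984], [0.0, 0.984, 0.179], [-1.0, 0.0, -0.0]]
wrist_force: [-0.5, 0.2, -0.3]
finger_gap: 0.0427
```

It stood firm at the left end with 20 N. I'll rise and check.

Request:
step_arm(series="-3 0 0 0 0 0 0.5; -6 0 0 0 0 0 0.5; -8.7 0 0 0 0 0 0.5; -8.7 0 0 0 0 0 0.5; -8.7 0 0 0 0 0 0.5")

```text
t: 11.7
tool_pos: [0.4697, 0.2367, 0.1441]
eef_rot: [[0.001, -0.178, 0.984], [0.0, 0.984, 0.178], [-1.0, 0.0, 0.001]]
wrist_force: [-0.1, -0.1, -0.5]
finger_gap: 0.0427
```

```bash
python3 - <<'E'
from g import *
from h import *
from rig import robot
go(box(-.062,0,.1426),RB)
c=robot.camera_info("wrist");im,d=robot.snapshot("wrist");K,T=c["camera_matrix"],c["world_to_cam"]
cv2.imwrite("pics/wrist8.png",im)
v,u=np.nonzero(d>0);P=wpts(K,T,d,u,v);b=P-O;bx=b@X;by=b@Y
k=(abs(bx+.122)<.015)&(abs(by)<.04)&(P[:,2]>.062)&(P[:,2]<.092)&(im[v,u].max(1)<110)
print("knob",k.sum(),bx[k].mean(),by[k].mean(),bx[k].min(),bx[k].max(),by[k].min(),by[k].max(),P[k,2].max())
E
```

```text
t11.70 cm [ 0.15 -1.76  6.18] deg [ 9.019e+01  4.000e-02 -5.000e-02] | box pos -0.1239 0.0174 0.1441 F [-0.1 -0.1 -0.5] gap 0.0427
knob 618 -0.12453767215138317 0.015791668852988095 -0.13066914863692036 -0.11519582884908915 0.008936187960774602 0.022957947552606443 0.08885318231649532
```

View pics/wrist8.png

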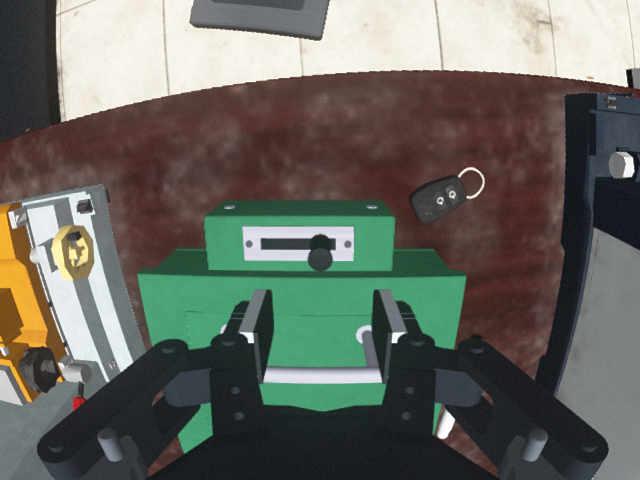

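The knob moved from y≈-13 mm to +15.8 mm, at the left end of the slot (pixel 320,250). I'll go back to the bar.

Request:
step_arm(series="0 -0.4 1.2 8.5 0 0 0.5; 0 -0.8 2.4 17 0 0 0.5; 0 -1.2 3.6 25.5 0 0 0.5; 0 -1.5 4.8 34 0 0 0.5; 0 -1.8 6.2 42.5 0 0 0.5")

```text
t: 12.25
tool_pos: [0.5331, 0.2297, 0.142]
eef_rot: [[-0.003, 0.539, 0.843], [-0.0, 0.843, -0.539], [-1.0, -0.002, -0.002]]
wrist_force: [-0.0, -0.1, 0.1]
finger_gap: 0.043
```

Request:
step_arm(series="0 0 0 8.5 0 0 0.5; 0 0 0 17 0 0 0.5; 0 0 0 25.5 0 0 0.5; 0 0 0 34 0 0 0.5; 0 0 0 42.5 0 0 0.5")

```text
t: 12.75
tool_pos: [0.5327, 0.2297, 0.1419]
eef_rot: [[-0.003, 0.966, 0.257], [-0.0, 0.257, -0.966], [-1.0, -0.003, -0.0]]
wrist_force: [-0.7, -0.1, -0.7]
finger_gap: 0.0431
```

```bash
python3 -c "
from g import *
go(box(-.062,0,.0928),RB)"
```

```text
t12.75 cm [ 4.91  0.13 -0.04] deg [ 4.83 -0.01  0.15] | box pos -0.0631 -0.0005 0.1419 F [-0.7 -0.1 -0.7] gap 0.0431
```

Request:
step_arm(series="0 0.1 0 4.8 0 0 0.5; 2 0.1 0 4.8 0 0 0.5; 4 0.1 0 4.8 0 0 0.5; 4.9 0.1 0 4.8 0 0 0.5; 4.9 0.1 0 4.8 0 0 0.5")

```text
t: 13.25
tool_pos: [0.5329, 0.2298, 0.0923]
eef_rot: [[-0.004, 0.983, 0.182], [-0.001, 0.182, -0.983], [-1.0, -0.004, -0.0]]
wrist_force: [-0.1, 0.3, 0.6]
finger_gap: 0.0424
```

Request:
step_arm(series="0 0 0 0 0 0 0.2; 0 0 0 0 0 0 0; 0 0 0 0 0 0 0; 0 0 0 0 0 0 0; 0 0 0 0 0 0 0")

```text
t: 13.75
tool_pos: [0.5333, 0.2299, 0.0958]
eef_rot: [[-0.002, 0.983, 0.182], [-0.001, 0.182, -0.983], [-1.0, -0.002, 0.0]]
wrist_force: [-10.7, -3.3, 7.4]
finger_gap: 0.0079
```

Request:
step_arm(series="-0.2 0 0 0 0 0 0; -0.4 0 0 0 0 0 0; -0.6 0 0 0 0 0 0; -0.8 0.1 0 0 0 0 0; -1 0.2 0 0 0 0 0")

```text
t: 14.25
tool_pos: [0.5361, 0.2304, 0.1048]
eef_rot: [[-0.001, 0.983, 0.182], [-0.0, 0.182, -0.983], [-1.0, -0.001, -0.0]]
wrist_force: [-3.9, -1.8, -2.6]
finger_gap: 0.0078
```

```bash
python3 -c "
from g import *
go(box(-.062,0,.0928),RB)"
```

```text
t14.25 cm [ 1.2  -0.24 -0.05] deg [ 0.38 -0.    0.06] | box pos -0.0596 -0.0004 0.1048 F [-3.9 -1.8 -2.6] gap 0.0078
```

The lid is free now, at under 5 N. I'll swing it along its arc.

Request:
step_arm(series="-0.9 0.4 0 0 0 0 0; -1.8 0.8 0 0 0 0 0; -2.7 1.3 0 0 0 0 0; -3.5 1.8 0 0 0 0 0; -4.3 2.4 0 0 0 0 0")

```text
t: 14.75
tool_pos: [0.5588, 0.2345, 0.1491]
eef_rot: [[-0.003, 0.983, 0.182], [-0.001, 0.182, -0.983], [-1.0, -0.003, 0.001]]
wrist_force: [-14.3, -5.1, 6.0]
finger_gap: 0.0078
```

```bash
cat > a.py <<'E'
from g import *
from rig import robot
import numpy as np
Rt=RB
s=robot.sense();b=s['tool_pos']-O;x=b@X-.103;z=b[2]+.0255-.067
print("theta",np.degrees(np.arctan2(z,-x))-16.86,"r",np.hypot(x,z))
A=np.radians(45+16.86);go(box(.103-.1724*np.cos(A),0,.067+.1724*np.sin(A)-.0255),RB)
E
python3 a.py
```

```text
theta 20.756009080487203 r 0.1762140987383618
t14.75 cm [-4.47  5.81  0.  ] deg [0.39 0.03 0.19] | box pos -0.0366 -0.0004 0.1491 F [-14.3  -5.1   6. ] gap 0.0078
```

Request:
step_arm(series="-1.2 0.75 0 0 0 0 0; -2.2 1.7 0 0 0 0 0; -3.2 2.8 0 0 0 0 0; -4.0 3.9 0 0 0 0 0; -4.7 4.9 0 0 0 0 0")

```text
t: 15.25
tool_pos: [0.609, 0.2434, 0.1973]
eef_rot: [[0.001, 0.983, 0.181], [-0.001, 0.181, -0.983], [-1.0, 0.001, 0.001]]
wrist_force: [-4.9, -3.1, 0.7]
finger_gap: 0.0079
```

```bash
python3 a.py
```

```text
theta 43.513131997438755 r 0.17922718270578544
t15.25 cm [ 0.38  0.73 -0.03] deg [ 0.36  0.05 -0.07] | box pos 0.0144 -0.0004 0.1973 F [-4.9 -3.1  0.7] gap 0.0079
```

```bash
cat > l.py <<'E'
from g import *
from h import *
from rig import robot
import sys
n=sys.argv[1]
for cn in("scene","wrist"):
    c=robot.camera_info(cn);K,T=c["camera_matrix"],c["world_to_cam"]
    im,d=robot.snapshot(cn);cv2.imwrite(f"pics/{cn}{n}.png",im)
    if cn=="wrist":
        v,u=np.nonzero(d>0);P=wpts(K,T,d,u,v)
    else:P,u,v=depthpts(K,T,d,np.ones(d.shape,bool))
    hsv=cv2.cvtColor(im,cv2.COLOR_BGR2HSV)[v,u];b=P-O;bx=b@X;by=b@Y
    g=(hsv[:,0]>60)&(hsv[:,0]<85)&(hsv[:,1]>80)&(P[:,2]>.09)&(bx>-.1)&(bx<.11)&(abs(by)<.12)
    print(cn,g.sum())
    if g.sum()>50:
        x,z=bx[g],P[g,2];x0,z0=.103,.067
        ang=np.degrees(np.arctan2(z-z0,x0-x));print(" lid ang pct",np.percentile(ang,[5,50,95]).round(1))
        a=np.polyfit(x,z,1);print(" slope ang",np.degrees(np.arctan(-a[0])).round(1))
    k=(abs(bx+.12)<.02)&(abs(by)<.04)&(P[:,2]>.062)&(P[:,2]<.092)&(im[v,u].max(1)<110)
    print(" knob",k.sum(),by[k].mean() if k.any() else 0)
E
python3 l.py 9; python3 a.py
```

```text
scene 3888
 lid ang pct [41.3 44.6 50.2]
 slope ang 40.2
 knob 100 0.01427921045896183
wrist 68528
 lid ang pct [43.9 44.9 49.4]
 slope ang 42.3
 knob 316 0.01683449463984237
theta 43.82273563770604 r 0.17919305728867177
t15.35 cm [ 0.42  0.64 -0.03] deg [ 0.36  0.03 -0.16] | box pos 0.0153 -0.0004 0.1977 F [-7.9 -3.7  7. ] gap 0.0075
```

View pics/wrist9.png

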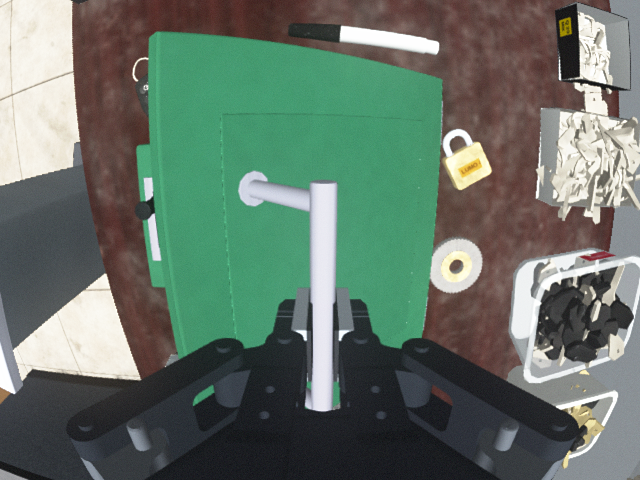

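View pics/scene9.png

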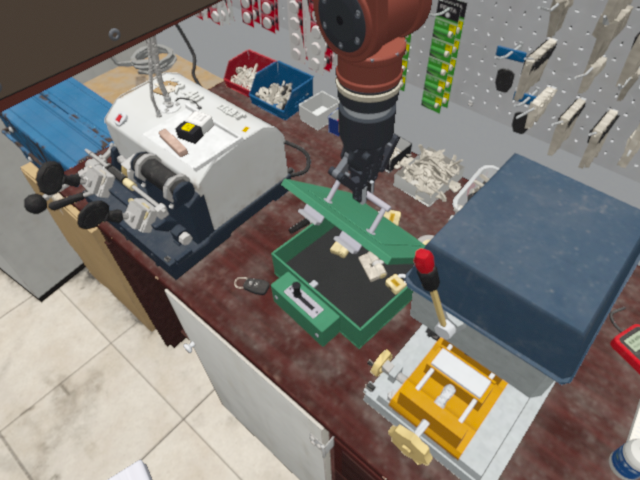

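Request:
step_arm(series="0 0.2 0 0 0 0 0; 0 0.4 0 0 0 0 0; 0 0.4 0 0 0 0 0; 0 0.4 0 0 0 0 0; 0 0.4 0 0 0 0 0")

```text
t: 15.85
tool_pos: [0.6121, 0.244, 0.199]
eef_rot: [[0.002, 0.983, 0.181], [-0.001, 0.181, -0.983], [-1.0, 0.002, 0.001]]
wrist_force: [-14.7, -7.2, 18.3]
finger_gap: 0.0074
```

Request:
step_arm(series="0 0 0 0 0 0 0; 0 0 0 0 0 0 0; 0 0 0 0 0 0 0; 0 0 0 0 0 0 0; 0 0 0 0 0 0 0")

```text
t: 16.35
tool_pos: [0.6121, 0.244, 0.1989]
eef_rot: [[0.002, 0.983, 0.181], [-0.001, 0.181, -0.983], [-1.0, 0.002, 0.001]]
wrist_force: [-13.9, -6.3, 17.9]
finger_gap: 0.0081
```

```bash
python3 a.py; python3 l.py 10; python3 a.py;python3 - <<'E'
import cv2
im=cv2.imread("pics/wrist10.png");cv2.imwrite("pics/wrist10z.png",cv2.resize(im[150:440,220:430],None,fx=2,fy=2))
E
```

```text
theta 44.646421670138864 r 0.1791264341234233
t16.35 cm [ 0.54  0.41 -0.03] deg [ 0.37  0.06 -0.12] | box pos 0.0175 -0.0004 0.1989 F [-13.9  -6.3  17.9] gap 0.0081
scene 3635
 lid ang pct [42.4 45.6 51.5]
 slope ang 41.2
 knob 99 0.014746291368547708
wrist 68419
 lid ang pct [44.5 45.5 50. ]
 slope ang 42.9
 knob 314 0.01675532862277898
theta 44.65016267526354 r 0.17912585316834997
t16.45 cm [ 0.54  0.41 -0.03] deg [ 0.37  0.06 -0.12] | box pos 0.0176 -0.0004 0.1989 F [-14.   -5.9  19. ] gap 0.0081
```

View pics/wrist10z.png

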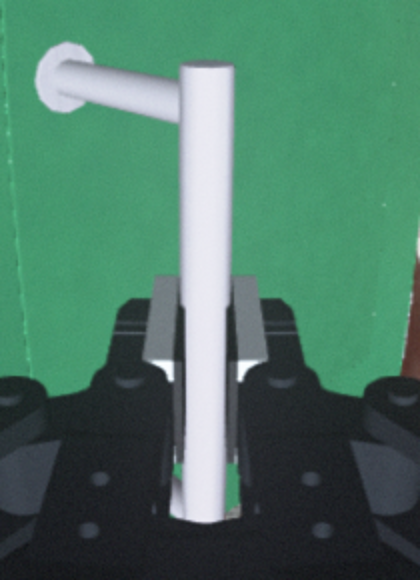

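The bar is firmly in the pads with the lid at ~44°. I'm still pressing inward along the lid by ~20 N, so I'll ease that off.

Request:
step_arm(series="-0.2 -0.1 0 0 0 0 0; -0.2 -0.1 0 0 0 0 0; -0.2 -0.1 0 0 0 0 0; -0.2 -0.1 0 0 0 0 0; -0.2 -0.1 0 0 0 0 0")

```text
t: 16.95
tool_pos: [0.6114, 0.2438, 0.1987]
eef_rot: [[0.001, 0.983, 0.181], [-0.001, 0.181, -0.983], [-1.0, 0.001, 0.001]]
wrist_force: [-7.1, -3.2, 7.0]
finger_gap: 0.0076
```

Request:
step_arm(series="0 0 0 0 0 0 0; 0 0 0 0 0 0 0; 0 0 0 0 0 0 0; 0 0 0 0 0 0 0; 0 0 0 0 0 0 0")

```text
t: 17.45
tool_pos: [0.6114, 0.2438, 0.1987]
eef_rot: [[0.001, 0.983, 0.181], [-0.001, 0.181, -0.983], [-1.0, 0.001, 0.001]]
wrist_force: [-6.5, -4.8, 8.5]
finger_gap: 0.0078
```

```bash
python3 l.py 11; python3 a.py
```

```text
scene 3684
 lid ang pct [42.2 45.4 51.3]
 slope ang 41.0
 knob 100 0.013995102711730635
wrist 68486
 lid ang pct [44.3 45.2 49.7]
 slope ang 42.6
 knob 315 0.016785997960755018
theta 44.39432556086569 r 0.1792523211400735
t17.55 cm [ 0.51  0.49 -0.04] deg [ 0.36  0.05 -0.05] | box pos 0.0168 -0.0004 0.1987 F [-7.5 -4.4  7.4] gap 0.0075
```

View pics/scene11.png

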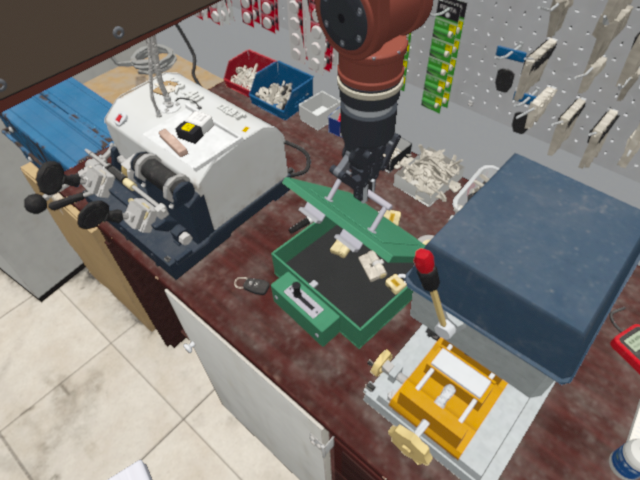

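The lid is steady at about 43–45° with the bar held between the pads. The knob is at the left, and the fob, pen, padlock and cutter look undisturbed. Handing in.

```bash
python3 -c "
from rig import robot
print(robot.close_job())"
```

```text
the job is handed in; nothing more can be done
None
```

I handed the job in at about 17.6 s, with the arm still gripping the bar and the lid steady at roughly 43–45°.

- **Tug test:** I pulled the bar before touching the catch. The lid rose about 5 mm and then stood firm at about 31 N, so it was caught.
- **Catch:** I slid the knob from the right end to the left end until it stopped against 20 N. The camera then put the knob at about +15 mm, the left end of the slot. The lid swung freely after that.
- **Final hold:** The lid angle was about 44° from the arm's pose. The cameras gave 45° (median point angle) and 41–43° (surface slope). The wrist force was down to about 11 N, and the fingers were closed on the bar.
- **Loose things:** The fob, pen, padlock and cutter wheel looked unmoved in the pictures I viewed.

**What disagreed:**
- **First grip missed:** The fingertips were about 25 mm higher than the reported tool pose implied, so the first grip shut on air above the bar. I corrected for this using the wrist camera's depth.
- **Swing radius:** During the swing, the bar's distance from the hinge came out about 7 mm larger than the given 172 mm. Either that height correction is slightly off or the bar slid a little within the pads.

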